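Stack the washed tier on the lower tier and lock it

TASK

Pull the red lock knob on the lower parts tier straight out to its stop. Then take the blue tier by its yellow handle off the sloping drain rack and lower it under control, keeping hold of it until all four corner posts are fully home in the lower tier's corner cups, its yellow keeper loop on the knob's side. Finally let go and push the red knob fully in again so that the bolt locks the tier, leaving all the other things on the bench where they are.

Things in the scene. Friction and masses are not known exactly. Their poses are not given: they have to be found in the camera images.
- base: Lower tier, fixed: 172 x 232 x 12 mm steel tray, a blue cup at each corner. Origin on the bench under its middle; z up, -x to the near side with the lock knob, y along the long side. Cup centres x = +-70, y = +-100 mm. Cups 20 x 20 mm inside, floor 30 mm above the bench, straight to 55 mm, then a yellow mouth flaring to 34 x 34 mm at 72 mm.
- seat (a point): Centre of the four cups at the level of their floors, 30 mm above the lower tier's origin; same axes.
- knob_grip (a point): Centre of the red round lock knob, 32 mm diameter, 18 mm long, axis level along the lower tier's x. Fully in it is at x = -146, y = 0, z = +42 mm from the seat point, in the same axes. Behind it a 12 mm bolt runs through a grey bracket 26 mm wide, 90 mm high, whose near face is 14 mm behind the knob's centre when in.
- knob (a joint): Travel of the lock knob in m: 0 fully in (bolt across the keeper loop's place), 0.030 fully out, towards the lower tier's -x. A stop at either end; about 5 N of friction, stays where it is left. With the knob in, the bolt blocks the keeper loop and the tier cannot go home.
- tier_grip (a point): Centre of the yellow handle bar of the loose blue tier: flat bar, 14 mm thick along the tier's x, 114 mm long along y, 24 mm high, 40 mm free beneath it, uprights at y = +-50 mm. Tier axes: z from feet to handle, -x to the yellow keeper loop. On the rack the tier's z leans 30 degrees from vertical towards the rack's -x (the robot's side).
- tier_foot (a point): Centre of the four foot ends, 145 mm below the handle point along the tier's z; same axes. Posts 16 x 16 mm (tips 11 x 11 mm for 6 mm) at x = +-70, y = +-100 mm, 80 mm long below the deck. When home this point lies on the seat point.
- keeper (a point): Middle of the lower bar of the yellow keeper loop that hangs under the deck at x = -70, y = 0, z = +25 mm from the foot point; same axes. Loop opening 26 mm wide.
- tier: The loose tier, 170 x 232 mm, 157 mm high with its handle, 0.7 kg (may differ by a fifth); origin at the foot point.
- rack: Fixed drain rack, 250 mm wide; origin on the bench under its middle. Surface slopes 30 degrees, low towards its -x, where an 18 mm lip stops the feet; middle 80 mm up. A 14 mm rinse pipe along y at x = 10, 323 mm up (its posts at y = +-142 mm) is above and behind the handle (x = -72, 206 mm up): no room for a vertical gripper; come in and lift out along the tier's own leaning axis.
- gear: Steel gear, 66 mm across, 32 mm high, lying in the lower tier's tray; origin under its centre.
- bearing: Steel bearing ring, 60 mm across, 18 mm high, lying in the lower tier's tray; origin under its centre.
- tin: Brass-coloured round tin, 72 mm across, 70 mm high, in the middle of the bench near the robot; origin under its centre.
- wrench: Flat steel wrench, 170 mm long, lying in the middle.
- hammer: Hammer, 280 mm long, lying to the right.
- driver: Screwdriver, 200 mm long, lying to the left.

How it is judged:
On the way, in this order (a step that is already met when the one before it is completed fails the run):
1. the lock knob is pulled out, at least 25 of its 30 mm (value of joint knob above 0.025 m), for 0.2 s.
2. with the knob still out, the tier is upright with its posts in the cups, within 10 mm of home, while the fingers still hold it (horizontal distance between tier_foot and seat below 0.006 m and z of tier_foot in the frame of seat below 0.01 m and angle between tier_foot's own z axis and vertical below 0.06 rad and contact force between the fingers and tier above 0.5 N and value of joint knob above 0.02 m), for 0.1 s.
At the end, for the whole second after the job is handed in: Tier upright, at rest and released, posts home in the cups: foot point within 5 mm of the seat point sideways and in height, 0.05 rad in yaw, 0.04 rad in tilt; keeper loop on the knob's side; knob in to less than 4 mm; bystanders within 30 mm of where they stood (horizontal distance between tier_foot and seat below 0.005 m and z of tier_foot in the frame of seat below 0.005 m and angle between the x axis of tier_foot and the x axis of seat, either way round below 0.05 rad and angle between tier_foot's own z axis and vertical below 0.04 rad and x of keeper in the frame of seat below -0.05 m and value of joint knob below 0.004 m and linear speed of tier below 0.02 m/s); the robot touches nothing.
It fails at once if a bystander (gear, bearing, tin, wrench, hammer or screwdriver) is moved more than 30 mm (distance of any of gear, bearing, tin, wrench, hammer, driver from where it was at the start of the episode above 0.03 m).
It also fails if it takes over 70 s, if anything falls off the work surface, if the arm or the gripper's body presses on something with over 40 N, if the wrist force passes 120 N, or if a joint passes its speed limit or range.

ROBOT

A 6-joint arm with a two-finger parallel gripper is mounted at the origin on the work surface. World frame = base frame: x ahead of the robot, y to its left, z up, the work surface at z = 0. Lengths are in m, angles in rad, forces in N, time in s.
With the tool pointing down it reaches from about 0.425 to 0.95 m from the base axis. Payload 3.5 kg.
Tool frame: the origin (TCP) lies midway between the tips of the shut fingers; the grasp point (between the pads) lies 19 mm behind it; z points along the fingers, y is the line along which they close (so a half turn about z gives the same grasp; the last joint's range is limited). The gripper opens to 85 mm and grips with 20 to 120 N. Pads are 22 mm wide; open, the fingers measure 114 mm over their backs; the gripper's body (76 mm by 85 mm) begins 54 mm behind the grasp point. The pads swing forward as they close: fully open they stand 13 mm farther back than shut.
Start: joints at [1.15, 0.286, 1.577, -0, 1.279, -0.15], TCP at [0.181, 0.65, 0.231] pointing down, gripper open.
Joint ranges: [-2.77, 2.77], [-0.9, 2.22], [0.21, 2.48], [-1.53, 4.67], [0.24, 2.81], [-2.84, 2.84]. Speed limits (rad/s): [2.79, 2.79, 3.14, 3.14, 3.14, 3.14].

INTERFACE

Orientations are given as a unit quaternion [x, y, z, w].
In Python, from plant import get_state, read_camera, ctrl gives the robot as it stands.
- The arm moves only by the shell command python3 -m crank 'ROWS' [FORCE]. ROWS is JSON, a list of rows, each a list of 3 entries, a list of its own where there are three numbers: the shift along the tool's x, y, z in mm, then the turn about the tool's z in degrees, then the closure in counts, from 0 (fully open) to 255 (shut). In form: [[[tx, ty, tz], yaw, claw], ...]. A call has 1 to 10 rows; each row is the pose to reach, as a shift and turn from the pose commanded when the call began, along the tool's axes at that moment; what a row does not reach only later rows make up. A row lasts 1/10 s, in which the tool goes at most 50 mm and 8.59 degrees, less where a joint would pass 70% of its speed; a pose out of reach is approached as far as the arm can. A call with a gripper value outside its range is refused whole. The fingers move at their own pace and stop on an object; FORCE is the grip in N (left out, the last holds). Time passes only in rows, so rows that repeat a pose let the fingers close. It gives the time, the measured TCP pose, the force, the opening and the grip force at its end, in the units of the state.
- get_state(): the state, without advancing time (a new reading comes with each control period).
- read_camera(name): name is "side" or "top"; returns a dict with "frame" (420x560x3 uint8, blue, green, red), "range_z" (420x560 float32, m along the optical axis (not along the pixel's ray), 0 where there is no reading), "vfov" (degrees; the focal length in pixels is half the picture's height over the tangent of half this angle, whatever the lens; pixels are square), "cx", "cy" (the principal point, pixels), "origin" and "orientation" of the camera in the world. Camera axes: x right, y down, z forward; pixel columns grow to the right and rows downward; lengths in m; the calibration is good to about 2 mm. A picture is of the moment at which its call begins.
- ctrl.sign_off(): hands the job in; it is judged then, once.
The state is a dict: "time": time; "qpos": joint angles; "dq": joint speeds; "joint_efforts": joint torques, N m; "eef_pos": TCP position; "tcp_rot": TCP orientation; "contact_force": force on the tool from outside, world axes, zero at the start; "wrist_torque": the same for the moment, N m; "opening": opening from 0.0 (shut) to 1.0 (fully open); "finger_force": force on a finger pad.
Only numpy, scipy, OpenCV 4.12 (cv2) and the standard library are available. Lean on these libraries where they do the work, as an engineer would, in place of code of your own. Each camera call takes 0.05 s, during which the arm holds its last target. There are 200 camera calls.

## Working session

There is one attempt and no reset: what is moved stays moved. The work goes in short steps, Python scripts to look and compute and a shell command to move; the robot and the scene stay as the last step left them, time stands still between calls to the robot, and variables do not carry over. Pictures are saved under pics/ and viewed, at most 13 in all, crops included, and the job is handed in when it is done.

```bash
mkdir -p pics; ls
cat > h.py <<'E'
import numpy as np,cv2,pickle
from scipy.spatial.transform import Rotation as R
from plant import get_state,read_camera
def snap(n,tag):
    c=read_camera(n); pickle.dump(c,open(f'pics/{tag}.pkl','wb')); cv2.imwrite(f'pics/{tag}.png',c['frame']); return c
def load(tag): return pickle.load(open(f'pics/{tag}.pkl','rb'))
def cloud(c):
    z=c['range_z']; h,w=z.shape; f=h/2/np.tan(np.radians(c['vfov'])/2)
    v,u=np.mgrid[:h,:w]
    p=np.stack([(u-c['cx'])/f*z,(v-c['cy'])/f*z,z],-1)
    P=p@R.from_quat(c['orientation']).as_matrix().T+np.array(c['origin']); P[z==0]=np.nan
    return P
E
python3 - <<'E'
from h import *
for n in('top','side'):
    c=snap(n,n+'0'); print(n,c['vfov'],c['cx'],c['cy'],c['origin'],R.from_quat(c['orientation']).as_matrix().round(2).tolist())
s=get_state();print(s)
E
```

```text
pics
top 49.54296195539982 278.16037959197405 208.67505222923995 [0.34865833 0.01328926 1.42879232] [[0.03, -0.99, 0.15], [-1.0, -0.03, 0.0], [0.0, -0.15, -0.99]]
side 56.204013237232644 278.44417289549904 213.30739904053704 [ 0.33771644 -0.69513262  1.01603552] [[0.97, -0.19, 0.16], [-0.25, -0.75, 0.61], [0.0, -0.63, -0.78]]
{'time': 0.1, 'qpos': array([ 1.15001355e+00,  2.87155521e-01,  1.57803897e+00, -5.18440182e-05,
        1.27854716e+00, -1.49968380e-01]), 'dq': array([-0.00064365, -0.00072841, -0.00089595, -0.00019311,  0.00126391,
       -0.00135192]), 'joint_efforts': array([ 6.11328392e-05, -4.07298875e+01, -2.93700260e+01, -1.86776538e-04,
        3.51639959e-03,  2.57788764e-05]), 'eef_pos': array([0.18029425, 0.6498676 , 0.23002863]), 'tcp_rot': array([ 1.34986289e-01,  9.90846884e-01, -1.03802973e-03, -2.78680014e-04]), 'contact_force': array([-1.16501316,  0.27374999,  0.61992506]), 'wrist_torque': array([-0.00245103, -0.04955339, -0.01997066]), 'finger_force': 0.0, 'opening': 0.9987795752650721}
```

View pics/top0.png

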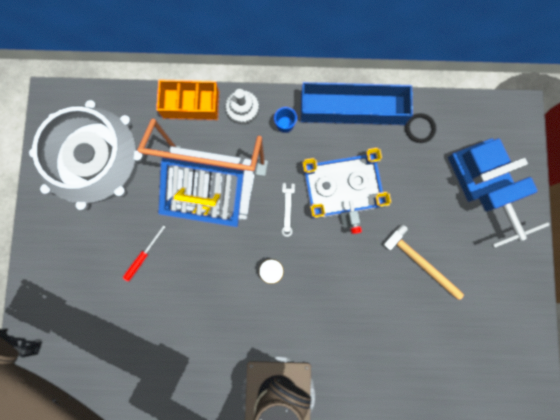

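View pics/side0.png

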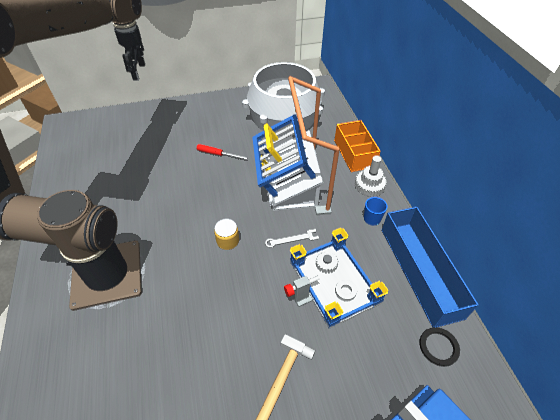

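The top view shows the yellow handle at (197,200), the cups at (310,166), (374,156), (382,199) and (317,211), and the red knob at (355,229). In the side view the handle is at (272,143) and the knob at (290,290). I'll get positions from the depth.

```bash
cat > m.py <<'E'
from h import *
def comps(tag,col,minp=12):
    c=load(tag);P=cloud(c);hsv=cv2.cvtColor(c['frame'],cv2.COLOR_BGR2HSV);H,S,V=[hsv[...,i].astype(int) for i in range(3)]
    if col=='y': m=(H>20)&(H<34)&(S>130)&(V>90)
    if col=='r': m=((H<6)|(H>174))&(S>150)&(V>90)
    if col=='o': m=(H>5)&(H<16)&(S>110)&(V>90)
    n,l,st,ce=cv2.connectedComponentsWithStats(m.astype(np.uint8),connectivity=8)
    out=[]
    for i in range(1,n):
        if st[i,4]>=minp:
            q=P[(l==i)&np.isfinite(P[...,0])]; out.append((ce[i],q))
    return out
if __name__=='__main__':
    for t in('top0','side0'):
        for col in 'yro':
            for ce,q in comps(t,col):
                print(t,col,ce.round(0),len(q),'med',np.median(q,0).round(3),'lo',np.percentile(q,3,0).round(3),'hi',np.percentile(q,97,0).round(3))
E
python3 m.py
python3 - <<'E'
from h import *
ims=[]
for t,(x,y,w,h) in (('top0',(145,110,260,140)),('side0',(240,70,160,250))):
    im=load(t)['frame'][y:y+h,x:x+w]; k=3 if t=='top0' else 2.4
    cv2.imwrite(f'pics/{t}c.png',cv2.resize(im,None,fx=k,fy=k,interpolation=cv2.INTER_CUBIC))
E
```

```text
top0 y [171. 100.] 199 med [0.91  0.378 0.007] lo [0.852 0.353 0.001] hi [0.939 0.395 0.082]
top0 y [188. 101.] 182 med [0.912 0.319 0.006] lo [0.852 0.294 0.002] hi [0.941 0.336 0.083]
top0 y [205. 102.] 160 med [0.909 0.264 0.007] lo [0.852 0.249 0.   ] hi [0.94  0.278 0.083]
top0 y [374. 154.] 128 med [ 0.735 -0.277  0.067] lo [ 0.71  -0.293  0.003] hi [ 0.757 -0.255  0.076]
top0 y [309. 164.] 116 med [ 0.7   -0.074  0.067] lo [ 0.67  -0.093 -0.003] hi [ 0.722 -0.058  0.076]
top0 y [197. 200.] 407 med [0.551 0.237 0.213] lo [0.535 0.186 0.067] hi [0.58  0.294 0.222]
top0 y [384. 199.] 125 med [ 0.594 -0.306  0.066] lo [ 0.572 -0.32   0.037] hi [ 0.61  -0.281  0.077]
top0 y [317. 210.] 105 med [ 0.554 -0.101  0.066] lo [ 0.533 -0.119 -0.   ] hi [ 0.57  -0.085  0.077]
top0 r [356. 230.] 55 med [ 0.492 -0.215  0.086] lo [ 0.484 -0.228  0.074] hi [ 0.501 -0.202  0.092]
top0 r [135. 266.] 251 med [0.369 0.451 0.025] lo [0.329 0.425 0.017] hi [0.409 0.479 0.031]
top0 o [186.  88.] 120 med [0.945 0.322 0.047] lo [0.886 0.297 0.022] hi [0.948 0.339 0.081]
top0 o [165.  90.] 141 med [0.943
[... 1122 characters left out ...]
74]
side0 y [334. 309.] 151 med [ 0.595 -0.294  0.068] lo [ 0.572 -0.322  0.053] hi [ 0.609 -0.284  0.074]
side0 r [209. 149.] 161 med [0.369 0.443 0.021] lo [0.33  0.418 0.01 ] hi [0.409 0.475 0.027]
side0 r [289. 290.] 96 med [ 0.493 -0.224  0.083] lo [ 0.483 -0.235  0.064] hi [ 0.503 -0.209  0.088]
side0 o [ 2. 66.] 37 med [-0.554  1.441 -0.078] lo [-0.572  1.422 -0.099] hi [-0.546  1.454 -0.041]
side0 o [ 8. 79.] 81 med [-0.562  1.436 -0.147] lo [-0.58   1.417 -0.19 ] hi [-0.548  1.456 -0.11 ]
side0 o [339. 139.] 2332 med [0.85  0.279 0.067] lo [0.62  0.063 0.007] hi [0.946 0.397 0.329]
side0 o [ 41. 101.] 502 med [-0.554  1.647 -0.417] lo [-0.651  1.533 -0.527] hi [-0.453  1.776 -0.407]
```

View pics/side0c.png

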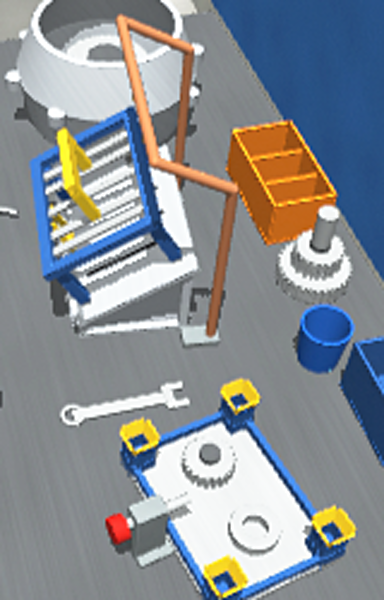

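The rows allow only a yaw, but the rack grasp needs a 30° tilt. I'll check the tool's own usage text while I fit the poses.

Base: (0.640, -0.190), yaw 11.1°. Handle: (0.551, 0.236, 0.206), rack yaw -8°. I'll do the knob first.

```bash
cat > go.py <<'E'
from h import *
def go(pos,phi=None,Mx=None):
    "shift in tool axes (mm), turn (deg) to bring TCP to pos with tool y at world angle phi (mod 180)"
    s=get_state();M=R.from_quat(s['tcp_rot']).as_matrix()
    d=M.T@(np.array(pos)-s['eef_pos'])*1000
    t=None
    if phi is not None:
        cur=np.degrees(np.arctan2(M[1,1],M[0,1])); t=-((phi-cur+90)%180-90)
    print('shift',d.round(1).tolist(),'turn',None if t is None else round(t,1))
if __name__=='__main__':
    go([.42,.25,.33],101.1); go([.497,-.218,.33],101.1); go([.497,-.218,.13],101.1); go([.495,-.2185,.051],101.1)
E
python3 go.py
```

```text
shift [-337.9, -321.4, -99.4] turn -26.6
shift [-537.3, -751.7, -98.5] turn -26.6
shift [-537.3, -751.3, 101.5] turn -26.6
shift [-535.6, -752.2, 180.5] turn -26.6
```

```bash
python3 -m crank '[[[-338,-321,-99],-26.6,0],[[-338,-321,-99],-26.6,0],[[-338,-321,-99],-26.6,0],[[-338,-321,-99],-26.6,0],[[-338,-321,-99],-26.6,0],[[-338,-321,-99],-26.6,0],[[-338,-321,-99],-26.6,0],[[-338,-321,-99],-26.6,0],[[-338,-321,-99],-26.6,0],[[-338,-321,-99],-26.6,0]]' 60; python3 go.py; python3 -c "
from h import *
print(get_state()['qpos'].round(3))"
```

```text
time: 1.1
eef_pos: [0.4216, 0.2479, 0.331]
tcp_rot: [-0.095, 0.995, -0.0, 0.001]
contact_force: [0.3, 0.1, -0.5]
opening: 1.002
finger_force: 0.0
shift [1.2, 2.3, 1.0] turn -0.2
shift [14.3, -471.8, 1.3] turn -0.2
shift [14.5, -471.6, 201.3] turn -0.2
shift [16.7, -471.7, 280.3] turn -0.2
[ 3.240e-01 -1.970e-01  1.897e+00 -1.000e-03  1.440e+00 -1.437e+00]
```

```bash
python3 -m crank '[[[14,-472,1],0,0],[[14,-472,1],0,0],[[14,-472,1],0,0],[[14,-472,1],0,0],[[14,-472,1],0,0],[[14,-472,1],0,0],[[14,-472,1],0,0],[[14,-472,1],0,0],[[14,-472,1],0,0],[[14,-472,1],0,0]]'; python3 go.py; python3 -c "
from h import *
print(get_state()['qpos'].round(3))"
```

```text
time: 2.1
eef_pos: [0.497, -0.2189, 0.3283]
tcp_rot: [-0.095, 0.995, 0.0, -0.001]
contact_force: [0.4, -0.2, -0.0]
opening: 1.004
finger_force: 0.0
shift [-12.9, 475.0, -1.6] turn -0.2
shift [-0.2, 0.9, -1.7] turn -0.2
shift [-0.5, 0.8, 198.3] turn -0.2
shift [1.4, 0.7, 277.3] turn -0.2
[-6.010e-01 -6.600e-02  1.785e+00 -1.000e-03  1.424e+00 -2.362e+00]
```

```bash
python3 -m crank '[[[0,1,50],0,0],[[1,1,100],0,0],[[1,1,150],0,0],[[1,1,200],0,0],[[1,1,250],0,0],[[1,1,278],0,0],[[1,1,278],0,0]]'
python3 - <<'E'
from h import *
c=snap('side','s1'); cv2.imwrite('pics/s1c.png',cv2.resize(c['frame'][210:350,210:370],None,fx=4,fy=4,interpolation=cv2.INTER_CUBIC))
E
```

```text
time: 2.8
eef_pos: [0.4921, -0.2118, 0.0457]
tcp_rot: [-0.097, 0.995, 0.004, -0.005]
contact_force: [0.3, 0.9, -0.8]
opening: 1.0
finger_force: 0.0
```

View pics/s1c.png

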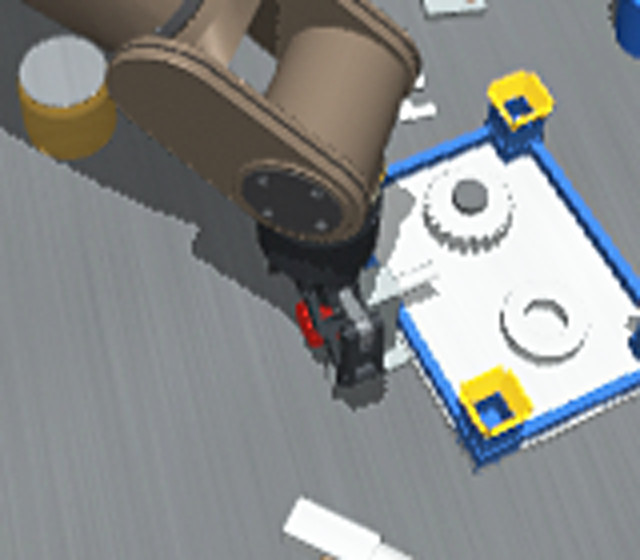

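The red knob shows at (312,325) in the crop, between the fingers. I'll close on it and look at the pose.

```bash
python3 -c "
from go import *
s=get_state();print(s['eef_pos'],s['dq'].round(3),s['tcp_rot'])"; python3 -m crank '[[[0,0,0],0,0],[[0,0,0],0,140],[[0,0,0],0,160],[[0,0,0],0,200],[[0,0,0],0,200],[[0,0,0],0,200]]' 60
```

```text
[ 0.49438826 -0.21325253  0.04900229] [ 0.001 -0.058 -0.065  0.    -0.001 -0.   ] [-0.09654348  0.9953243   0.00190458 -0.00229454]
time: 3.45
eef_pos: [0.4982, -0.2189, 0.0539]
tcp_rot: [-0.097, 0.995, -0.005, 0.002]
contact_force: [-1.1, -10.9, 0.9]
opening: 0.351
finger_force: 59.1
```

```bash
python3 -m crank '[[[6,0,0],0,200],[[12,0,0],0,200],[[18,0,0],0,200],[[24,0,0],0,200],[[30,0,0],0,200],[[32,0,0],0,200],[[33,0,0],0,200],[[33,0,0],0,200],[[33,0,0],0,200]]'
```

```text
time: 4.35
eef_pos: [0.4716, -0.2243, 0.0541]
tcp_rot: [-0.096, 0.995, -0.006, 0.01]
contact_force: [19.5, -5.6, -11.1]
opening: 0.347
finger_force: 60.4
```

```bash
python3 -m crank '[[[3,0,0],0,200],[[4,0,0],0,200],[[4,0,0],0,200],[[4,0,0],0,200]]'; python3 -m crank '[[[0,0,0],0,0],[[-3,0,0],0,0],[[-3,0,0],0,0],[[-3,0,0],0,0],[[-3,0,0],0,0],[[-3,0,-50],0,0],[[-3,0,-100],0,0],[[-3,0,-150],0,0],[[-3,0,-200],0,0],[[-3,0,-200],0,0]]'
python3 - <<'E'
from m import *
c=snap('side','s2')
for ce,q in comps('s2','r'): print(ce.round(1),np.median(q,0).round(4),np.percentile(q,5,0).round(3),np.percentile(q,95,0).round(3))
E
```

```text
time: 4.75
eef_pos: [0.4716, -0.2244, 0.0542]
tcp_rot: [-0.094, 0.995, -0.007, 0.016]
contact_force: [35.3, -0.9, -19.5]
opening: 0.355
finger_force: 61.2
time: 5.75
eef_pos: [0.466, -0.2235, 0.2608]
tcp_rot: [-0.096, 0.995, -0.006, 0.006]
contact_force: [-0.6, -0.3, 0.8]
opening: 1.0
finger_force: 0.0
[279.8 293.7] [ 0.4666 -0.2291  0.0834] [ 0.458 -0.24   0.069] [ 0.476 -0.216  0.089]
```

The knob moved 27 mm and then held against 35 N, so it is at its stop. Now I'll test whether commanding a pose past the arm's reach tilts the tool, in free space.

```bash
python3 -m crank '[[[-50,0,-50],0,0],[[-100,0,-100],0,0],[[-150,0,-100],0,0],[[-200,0,-100],0,0],[[-250,0,-100],0,0],[[-300,0,-100],0,0],[[-400,0,-100],0,0],[[-500,0,-100],0,0],[[-600,0,-100],0,0],[[-700,0,-100],0,0]]'; python3 -c "
from h import *
s=get_state();print(s['qpos'].round(3),R.from_quat(s['tcp_rot']).as_matrix()[:,2])"
```

```text
time: 6.8
eef_pos: [0.9107, -0.1335, 0.3477]
tcp_rot: [-0.097, 0.995, 0.001, -0.002]
contact_force: [1.7, -0.3, 0.6]
opening: 1.006
finger_force: 0.0
[-0.255  0.909  0.478  0.     1.76  -2.02 ] [-0.00460608  0.00153099 -0.99998822]
```

```bash
python3 -m crank '[[[-50,0,0],0,0],[[-100,0,0],0,0],[[-150,0,0],0,0],[[-200,0,0],0,0],[[-300,0,0],0,0],[[-300,0,0],0,0],[[-300,0,0],0,0],[[-300,0,0],0,0],[[-300,0,0],0,0],[[-300,0,0],0,0]]'; python3 -c "
from h import *
s=get_state();print(s['qpos'].round(3),R.from_quat(s['tcp_rot']).as_matrix()[:,2])"
```

```text
time: 7.8
eef_pos: [0.9736, -0.069, 0.2902]
tcp_rot: [-0.096, 0.995, -0.003, 0.015]
contact_force: [0.3, -1.3, -0.2]
opening: 0.998
finger_force: 0.0
[-0.175  1.13   0.211  0.003  1.769 -1.939] [ 0.03136803 -0.0023478  -0.99950514]
```

```bash
python3 -m crank '[[[0,0,0],0,0],[[0,0,0],0,0],[[0,0,0],0,0]]'; python3 -c "
from h import *
s=get_state();print(s['qpos'].round(3),R.from_quat(s['tcp_rot']).as_matrix()[:,2])";python3 -m crank '[[[50,0,0],0,0],[[100,0,0],0,0],[[150,0,0],0,0],[[150,0,0],0,0],[[150,0,0],0,0]]'; python3 -c "
from h import *
s=get_state();print(s['qpos'].round(3),R.from_quat(s['tcp_rot']).as_matrix()[:,2])"
```

```text
time: 8.1
eef_pos: [0.9735, -0.0694, 0.2905]
tcp_rot: [-0.096, 0.995, -0.003, 0.016]
contact_force: [1.0, 0.0, 0.4]
opening: 0.999
finger_force: 0.0
[-0.176  1.13   0.211  0.003  1.769 -1.939] [ 0.03164601 -0.00240377 -0.99949625]
time: 8.6
eef_pos: [0.8177, -0.0979, 0.2794]
tcp_rot: [-0.096, 0.995, -0.0, 0.008]
contact_force: [0.6, 0.5, -1.5]
opening: 1.002
finger_force: 0.0
[-0.243  0.59   1.085  0.005  1.452 -2.006] [ 1.51270884e-02  8.60232822e-04 -9.99885209e-01]
```

The tilt appeared and stayed, so repeated calls past the limit can build it up. I'll align the tool with the rack's heading (-8°) and try single-row calls at the limit.

```bash
python3 -m crank '[[[0,0,0],8,0],[[0,0,0],16,0],[[0,0,0],19,0],[[0,0,0],19,0]]' >/dev/null
cat > st.py <<'E'
from go import *
s=get_state();M=R.from_quat(s['tcp_rot']).as_matrix();z=M[:,2]
print('t',s['time'],'pos',s['eef_pos'].round(4),'q',s['qpos'].round(3),'tilt',np.degrees(np.arccos(-z[2])).round(2),'head',np.degrees(np.arctan2(z[1],z[0])).round(1),'ytool',np.degrees(np.arctan2(M[1,1],M[0,1])).round(1),'yz',M[2,1].round(3),'F',s['contact_force'].round(1),s['opening'].round(3),round(float(s['finger_force']),1))
E
python3 st.py; python3 -c "
from go import *
go([.93,-.131,.29],82)"
```

```text
shift [-106.4, -18.4, 0.2] turn 0.1Traceback (most recent call last):
  File "st.py", line 3, in <module>
    print('t',s['time'],'pos',s['eef_pos'].round(4),'q',s['qpos'].round(3),'tilt',np.degrees(np.arccos(-z[2])).round(2),'head',np.degrees(np.arctan2(z[1],z[0])).round(1),'ytool',np.degrees(np.arctan2(M[1,1],M[0,1])).round(1),'yz',M[2,1].round(3),'F',s['contact_force'].round(1),s['opening'].round(3),round(float(s['finger_force']),1))
                                                                                                                                                                                                                                                                                      ^^^^^^^^^^^^^^^^^^
AttributeError: 'float' object has no attribute 'round'
```

```bash
sed -i "s/s\['opening'\].round(3)/round(s['opening'],3)/" st.py; python3 st.py; python3 -m crank '[[[-50,-9,0],0,0],[[-106,-18,0],0,0],[[-106,-18,0],0,0]]'>/dev/null; python3 st.py
python3 -m crank '[[[-300,0,0],0,0]]'>/dev/null; python3 st.py
python3 -m crank '[[[-300,0,0],0,0]]'>/dev/null; python3 st.py
python3 -m crank '[[[-300,0,0],0,0]]'>/dev/null; python3 st.py
python3 -m crank '[[[-300,0,0],0,0]]'>/dev/null; python3 st.py
python3 -m crank '[[[-300,0,0],0,0]]'>/dev/null; python3 st.py
python3 -m crank '[[[-300,0,0],0,0]]'>/dev/null; python3 st.py
```

```text
t 9.0 pos [ 0.8272 -0.0981  0.2867] q [-0.241  0.599  1.058  0.005  1.451 -1.674] tilt 1.9 head -4.6 ytool 82.1 yz 0.002 F [0.6 0.2 0.1] 1.0 0.0
t 9.3 pos [ 0.9308 -0.1319  0.2835] q [-0.25   0.932  0.554  0.005  1.629 -1.682] tilt 1.59 head -3.5 ytool 82.1 yz 0.002 F [-0.4 -0.3 -1. ] 1.003 0.0
t 9.4 pos [ 0.9564 -0.1351  0.2839] q [-0.247  1.058  0.344  0.006  1.713 -1.679] tilt 1.53 head -1.5 ytool 82.1 yz 0.003 F [ 2.8 -0.8  0. ] 0.995 0.0
t 9.5 pos [ 0.9755 -0.1375  0.279 ] q [-0.245  1.143  0.21   0.008  1.736 -1.677] tilt 3.09 head -5.3 ytool 82.1 yz 0.002 F [41.7 -7.4 27.5] 1.001 0.0
t 9.6 pos [ 0.9835 -0.1382  0.2571] q [-0.244  1.16   0.22   0.011  1.699 -1.676] tilt 3.65 head -4.1 ytool 82.1 yz 0.004 F [-1.1  0.2 -1.7] 0.997 0.0
t 9.7 pos [ 0.9935 -0.1395  0.2575] q [-0.244  1.164  0.214  0.014  1.663 -1.675] tilt 5.86 head -6.3 ytool 82.2 yz 0.003 F [-0.3 -0.6  0.2] 1.0 0.0
t 9.8 pos [ 1.0026 -0.1406  0.257 ] q [-0.243  1.167  0.21   0.016  1.629 -1.675] tilt 7.82 head -7.0 ytool 82.2 yz 0.002 F [-0.7  0.1  0.3] 0.995 0.0
t 9.9 pos [ 1.0107 -0.1417  0.2538] q [-0.243  1.172  0.21   0.019  1.596 -1.675] tilt 9.46 head -7.2 ytool 82.2 yz 0.002 F [-0.6  0.2 -1.1] 1.002 0.0
```

It works: about 2° per call. I'll continue to 30°.

```bash
python3 -m crank '[[[-300,0,0],0,0]]'>/dev/null; python3 -m crank '[[[-300,0,0],0,0]]'>/dev/null
python3 -m crank '[[[-300,0,0],0,0]]'>/dev/null; python3 st.py
python3 -m crank '[[[-300,0,0],0,0]]'>/dev/null; python3 -m crank '[[[-300,0,0],0,0]]'>/dev/null
python3 -m crank '[[[-300,0,0],0,0]]'>/dev/null; python3 st.py
python3 -m crank '[[[-300,0,0],0,0]]'>/dev/null; python3 -m crank '[[[-300,0,0],0,0]]'>/dev/null
python3 -m crank '[[[-300,0,0],0,0]]'>/dev/null; python3 st.py
```

```text
t 10.2 pos [ 1.0329 -0.1447  0.2504] q [-0.243  1.18   0.21   0.028  1.504 -1.675] tilt 14.27 head -7.5 ytool 82.1 yz 0.002 F [-0.4 -0.1 -0.6] 0.998 0.0
t 10.5 pos [ 1.0521 -0.1472  0.2604] q [-0.243  1.175  0.21   0.036  1.423 -1.674] tilt 19.15 head -7.6 ytool 82.1 yz 0.002 F [-0.3  0.1 -0.1] 1.006 0.0
t 10.8 pos [ 1.0678 -0.1493  0.2804] q [-0.243  1.162  0.211  0.045  1.354 -1.676] tilt 23.9 head -7.7 ytool 82.1 yz 0.002 F [ 0.2 -0.5 -1.3] 1.0 0.0
```

```bash
python3 -m crank '[[[-300,0,0],0,0]]'>/dev/null; python3 -m crank '[[[-300,0,0],0,0]]'>/dev/null
python3 -m crank '[[[-300,0,0],0,0]]'>/dev/null; python3 st.py
python3 -m crank '[[[-300,0,0],0,0]]'>/dev/null; python3 st.py; python3 -m crank '[[[0,0,0],0,0],[[0,0,0],0,0]]'>/dev/null;python3 st.py
python3 - <<'E'
from go import *
a=np.radians(-8);ax=np.array([np.cos(a),np.sin(a),0]);zt=-.5*ax+np.array([0,0,.866])
h=np.array([.551,.236,.206]); g=h-.019*zt  # TCP at grasp
for d in(.0,.12,.2): print((g+zt*d).round(4))
E
```

```text
t 11.1 pos [ 1.0801 -0.151   0.3095] q [-0.243  1.142  0.211  0.054  1.293 -1.677] tilt 28.55 head -7.7 ytool 82.1 yz 0.002 F [ 0.4 -0.1 -0.5] 1.003 0.0
t 11.2 pos [ 1.0834 -0.1515  0.3211] q [-0.244  1.133  0.211  0.057  1.275 -1.678] tilt 30.09 head -7.8 ytool 82.1 yz 0.002 F [-0.1  0.6 -0.9] 0.996 0.0
t 11.4 pos [ 1.0831 -0.1514  0.321 ] q [-0.244  1.133  0.211  0.056  1.277 -1.678] tilt 30.01 head -7.8 ytool 82.1 yz 0.001 F [ 1.  -0.2 -0.6] 1.0 0.0
[0.5604 0.2347 0.1895]
[0.501  0.243  0.2935]
[0.4614 0.2486 0.3627]
```

Tilt 30.0°, heading -7.8°. I'll retreat while turning 90°, so the fingers close across the bar, and then go to the pre-grasp.

```bash
python3 -c "
from go import *
go([.62,-.08,.45]);go([.4614,.2486,.3627]);go([.62,-.08,.40])"
```

```text
shift [341.2, 7.1, -346.0] turn None
shift [560.3, 310.6, -371.2] turn None
shift [366.2, 7.1, -302.7] turn None
```

```bash
python3 -m crank '[[[341,7,-346],8,0],[[341,7,-346],16,0],[[341,7,-346],24,0],[[341,7,-346],32,0],[[341,7,-346],40,0],[[341,7,-346],48,0],[[341,7,-346],56,0],[[341,7,-346],64,0],[[341,7,-346],72,0],[[341,7,-346],80,0]]'; python3 st.py; python3 -c "
from go import *
go([.4614,.2486,.3627])"
```

```text
time: 12.4
eef_pos: [0.6399, -0.0831, 0.4438]
tcp_rot: [0.673, 0.693, 0.153, 0.208]
contact_force: [-0.0, -0.2, 0.7]
opening: 1.004
finger_force: 0.0
t 12.4 pos [ 0.6399 -0.0831  0.4438] q [-0.323 -0.139  1.708  0.107  1.061 -0.38 ] tilt 29.94 head -7.8 ytool 3.1 yz 0.492 F [-0.  -0.2  0.7] 1.004 0.0
shift [338.7, -179.3, -40.4] turn None
```

```bash
python3 -m crank '[[[40,-20,-5],8,0],[[339,-179,-40],10,0],[[339,-179,-40],10,0],[[339,-179,-40],10,0],[[339,-179,-40],10,0],[[339,-179,-40],10,0],[[339,-179,-40],10,0],[[339,-179,-40],10,0],[[339,-179,-40],10,0],[[339,-179,-40],10,0]]'; python3 st.py
python3 - <<'E'
from go import *
M=R.from_quat(get_state()['tcp_rot']).as_matrix();print(M.round(3))
go([.4614,.2486,.3627]);go([.501,.243,.2935]);go([.5604,.2347,.1895])
c=snap('side','s3'); c=c['frame'][30:230,150:420]; cv2.imwrite('pics/s3c.png',cv2.resize(c,None,fx=2.9,fy=2.9,interpolation=cv2.INTER_CUBIC))
E
```

```text
time: 13.4
eef_pos: [0.4616, 0.2482, 0.3611]
tcp_rot: [0.728, 0.635, 0.17, 0.194]
contact_force: [0.3, 0.2, 0.5]
opening: 1.001
finger_force: 0.0
t 13.4 pos [0.4616 0.2482 0.3611] q [ 0.427 -0.345  2.02  -0.314  1.035  0.665] tilt 29.93 head -7.7 ytool -7.8 yz 0.499 F [0.3 0.2 0.5] 1.001 0.0
[[ 0.135  0.859  0.495]
 [ 0.991 -0.118 -0.067]
 [ 0.001  0.499 -0.867]]
shift [0.4, 0.6, -1.5] turn None
shift [0.1, 0.7, 78.4] turn None
shift [-0.2, 0.8, 198.5] turn None
```

View pics/s3c.png

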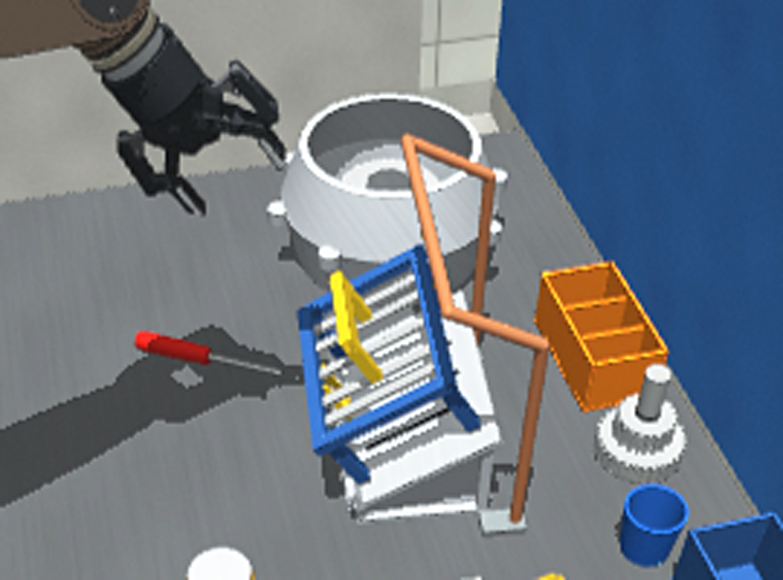

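The gripper, at (200,130) in the crop, is aligned with the handle's lean, and the handle at (355,325) is clear of the pipe. I'll go in along the tool axis.

```bash
python3 -m crank '[[[0,1,50],0,0],[[0,1,100],0,0],[[0,1,130],0,0],[[0,1,155],0,0],[[0,1,175],0,0],[[0,1,190],0,0],[[0,1,199],0,0],[[0,1,199],0,0],[[0,1,199],0,0]]'; python3 st.py
python3 - <<'E'
from go import *
c=snap('side','s4'); c=c['frame'][80:230,200:380]; cv2.imwrite('pics/s4c.png',cv2.resize(c,None,fx=4,fy=4,interpolation=cv2.INTER_CUBIC))
E
```

```text
time: 14.35
eef_pos: [0.562, 0.2336, 0.1904]
tcp_rot: [0.729, 0.634, 0.171, 0.195]
contact_force: [0.3, -0.3, -0.2]
opening: 1.0
finger_force: 0.0
t 14.35 pos [0.562  0.2336 0.1904] q [ 0.318 -0.015  2.055 -0.367  0.656  0.699] tilt 30.02 head -7.7 ytool -8.0 yz 0.5 F [ 0.3 -0.3 -0.2] 1.0 0.0
```

View pics/s4c.png

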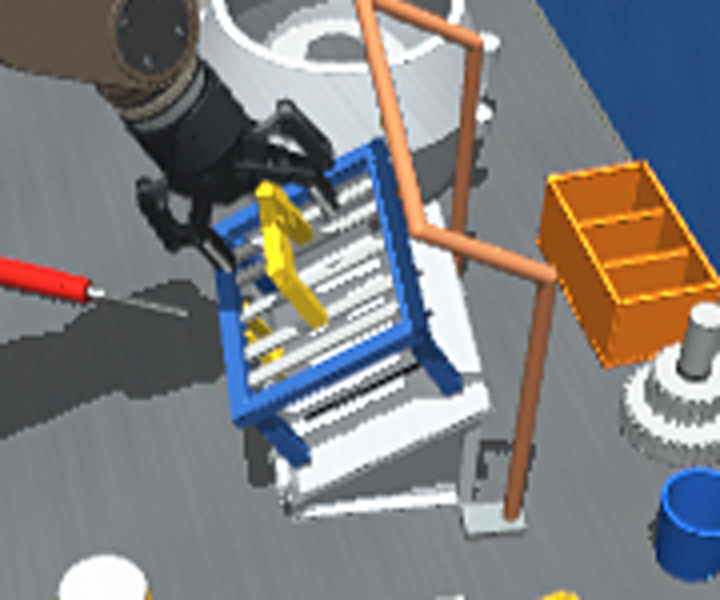

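Run:
```python
from m import *
c=load('s4');Rm=R.from_quat(c['orientation']).as_matrix();f=210/np.tan(np.radians(c['vfov'])/2)
s=get_state();M=R.from_quat(s['tcp_rot']).as_matrix()
for d in ([0,0,0],[0,0,-19],[0,0,-32],[0,42,-13],[0,-42,-13]):
    p=Rm.T@(s['eef_pos']+M@np.array(d)/1000-c['origin']); u=np.array([p[0]/p[2]*f+c['cx'],p[1]/p[2]*f+c['cy']]); print(d,((u-[200,80])*4).round(0))
for ce,q in comps('s4','y',60):
    print(ce,(q.shape,np.median(q,0).round(3)))
    # in tool frame
    e=(q-s['eef_pos'])@M*1000; print(np.percentile(e,[2,50,98],0).round(0))
```

```text
[0, 0, 0] [289. 248.]
[0, 0, -19] [276. 233.]
[0, 0, -32] [268. 222.]
[0, 42, -13] [327. 213.]
[0, -42, -13] [235. 262.]
[271.13380282 141.92253521] ((283, 3), array([0.555, 0.221, 0.206]))
[[-54.  -9. -46.]
 [-15.   1. -16.]
 [ 56.   8.  39.]]
[339.92105263 233.47368421] ((112, 3), array([ 0.697, -0.069,  0.068]))
[[-313.   67.  177.]
 [-283.   88.  194.]
 [-245.  104.  245.]]
[224.90425532 240.09574468] ((94, 3), array([0.355, 0.   , 0.052]))
[[-266. -248.   13.]
 [-260. -222.   37.]
 [-240. -188.   64.]]
[297.796875 250.3125  ] ((127, 3), array([ 0.557, -0.096,  0.067]))
[[-359.  -72.  110.]
 [-328.  -30.  128.]
 [-277.  -11.  187.]]
[378.96 287.8 ] ((150, 3), array([ 0.737, -0.267,  0.067]))
[[-502.  125.  209.]
 [-473.  145.  228.]
 [-430.  161.  302.]]
[333.66887417 309.05960265] ((151, 3), array([ 0.595, -0.294,  0.068]))
[[-547.    9.  143.]
 [-519.   29.  161.]
 [-507.   46.  173.]]
```

In the tool frame the handle is centred to within 1 mm. I'll close, then lift along the tool axis.

```bash
python3 -m crank '[[[0,0,0],0,120],[[0,0,0],0,200],[[0,0,0],0,255],[[0,0,0],0,255],[[0,0,0],0,255],[[0,0,0],0,255],[[0,0,0],0,255]]' 100; python3 st.py; python3 -m crank '[[[0,0,-5],0,255],[[0,0,-15],0,255],[[0,0,-30],0,255],[[0,0,-50],0,255],[[0,0,-75],0,255],[[0,0,-100],0,255],[[0,0,-125],0,255],[[0,0,-150],0,255],[[0,0,-150],0,255]]' ; python3 st.py
```

```text
time: 15.1
eef_pos: [0.5605, 0.2339, 0.1888]
tcp_rot: [0.729, 0.634, 0.169, 0.194]
contact_force: [-5.7, 0.1, 0.8]
opening: 0.149
finger_force: 97.8
t 15.1 pos [0.5605 0.2339 0.1888] q [ 0.319 -0.015  2.057 -0.366  0.657  0.699] tilt 29.83 head -7.8 ytool -7.9 yz 0.497 F [-5.7  0.1  0.8] 0.149 97.8
time: 16.0
eef_pos: [0.4863, 0.2447, 0.323]
tcp_rot: [0.728, 0.634, 0.173, 0.194]
contact_force: [1.2, 0.7, -6.3]
opening: 0.147
finger_force: 98.2
t 16.0 pos [0.4863 0.2447 0.323 ] q [ 0.396 -0.283  2.042 -0.316  0.942  0.664] tilt 30.13 head -7.4 ytool -8.0 yz 0.502 F [ 1.2  0.7 -6.3] 0.147 98.2
```

The tier is held. To un-tilt it I'll pull inward at the inner reach limit, along the -8° azimuth. First I'll fit a planar arm model from the logged states to choose the height.

Run:
```python
import numpy as np
D=np.array([[.181,.65,.231,.286,1.577,1.279],[.4216,.2479,.331,-.197,1.897,1.44],[.497,-.2189,.3283,-.066,1.785,1.424],[.9107,-.1335,.3477,.909,.478,1.76],[.9735,-.0694,.2905,1.13,.211,1.769],[1.0026,-.1406,.257,1.167,.21,1.629],[1.0329,-.1447,.2504,1.18,.21,1.504],[1.0831,-.1514,.321,1.133,.211,1.277],[.9308,-.1319,.2835,.932,.554,1.629]])
r=np.hypot(D[:,0],D[:,1]);z=D[:,2];a=D[:,3];b=a+D[:,4];c=b+D[:,5];o=np.ones(len(a));O=0*o
A=np.r_[np.c_[o,O,np.sin(a),np.sin(b),np.cos(b),np.sin(c)],np.c_[O,o,np.cos(a),np.cos(b),-np.sin(b),np.cos(c)]]
x,*_=np.linalg.lstsq(A,np.r_[r,z],rcond=None);print('a1,h,L2,L3,d,Lt',x.round(4),np.abs(A@x-np.r_[r,z]).max())
a1,h,L2,L3,d,Lt=x
def fk(a,b3,c5):
    b=a+b3;c=b+c5
    w=np.array([a1+L2*np.sin(a)+L3*np.sin(b)+d*np.cos(b),h+L2*np.cos(a)+L3*np.cos(b)-d*np.sin(b)])
    return w,w+Lt*np.array([np.sin(c),np.cos(c)])
for q3 in (2.2,2.4,2.48):
  for q2 in (-.9,-.6,-.3,0,.2):
    for tilt in(30,0):
      c5=np.pi-np.radians(tilt)-q2-q3
      w,t=fk(q2,q3,c5);print(q3,q2,tilt,'j5',round(c5,2),'wrist',w.round(3),'tcp',t.round(3))
```

```text
a1,h,L2,L3,d,Lt [0.0136 0.2445 0.4388 0.5678 0.0206 0.2506] 0.0008439881412330985
2.2 -0.9 30 j5 1.32 wrist [0.223 0.649] tcp [0.348 0.432]
2.2 -0.9 0 j5 1.84 wrist [0.223 0.649] tcp [0.223 0.399]
2.2 -0.6 30 j5 1.02 wrist [0.333 0.57 ] tcp [0.458 0.353]
2.2 -0.6 0 j5 1.54 wrist [0.333 0.57 ] tcp [0.333 0.319]
2.2 -0.3 30 j5 0.72 wrist [0.415 0.461] tcp [0.54  0.244]
2.2 -0.3 0 j5 1.24 wrist [0.415 0.461] tcp [0.415 0.21 ]
2.2 0 30 j5 0.42 wrist [0.461 0.333] tcp [0.586 0.116]
2.2 0 0 j5 0.94 wrist [0.461 0.333] tcp [0.461 0.082]
2.2 0.2 30 j5 0.22 wrist [0.469 0.242] tcp [0.594 0.025]
2.2 0.2 0 j5 0.74 wrist [0.469 0.242] tcp [ 0.469 -0.009]
2.4 -0.9 30 j5 1.12 wrist [0.238 0.537] tcp [0.363 0.32 ]
2.4 -0.9 0 j5 1.64 wrist [0.238 0.537] tcp [0.238 0.286]
2.4 -0.6 30 j5 0.82 wrist [0.314 0.458] tcp [0.439 0.241]
2.4 -0.6 0 j5 1.34 wrist [0.314 0.458] tcp [0.314 0.207]
2.4 -0.3 30 j5 0.52 wrist [0.364 0.359] tcp [0.489 0.142]
2.4 -0.3 0 j5 1.04 wrist [0.364 0.359] tcp [0.364 0.109]
2.4 0 30 j5 0.22 wrist [0.382 0.251] tcp [0.507 0.034]
2.4 0 0 j5 0.74 wrist [0.382 0.251] tcp [0.382 0.   ]
2.4 0.2 30 j5 0.02 wrist [0.376 0.177] tcp [ 0.501 -0.04 ]
2.4 0.2 0 j5 0.54 wrist [0.376 0.177] tcp [ 0.376 -0.073]
2.48 -0.9 30 j5 1.04 wrist [0.238 0.491] tcp [0.363 0.275]
2.48 -0.9 0 j5 1.56 wrist [0.238 0.491] tcp [0.238 0.241]
2.48 -0.6 30 j5 0.74 wrist [0.301 0.414] tcp [0.426 0.197]
2.48 -0.6 0 j5 1.26 wrist [0.301 0.414] tcp [0.301 0.164]
2.48 -0.3 30 j5 0.44 wrist [0.338 0.322] tcp [0.463 0.105]
2.48 -0.3 0 j5 0.96 wrist [0.338 0.322] tcp [0.338 0.071]
2.48 0 30 j5 0.14 wrist [0.346 0.223] tcp [0.472 0.006]
2.48 0 0 j5 0.66 wrist [0.346 0.223] tcp [ 0.346 -0.028]
2.48 0.2 30 j5 -0.06 wrist [0.335 0.157] tcp [ 0.461 -0.06 ]
2.48 0.2 0 j5 0.46 wrist [0.335 0.157] tcp [ 0.335 -0.094]
```

The model fits to within 1 mm. The corner j2=-0.9, j3=2.48 (TCP r≈0.36, z≈0.28–0.33) should give backward tilt, and the tier stays clear of the base there. I'll move via a point clear of the pipe post.

```bash
python3 -c "
from go import *
go([.41,.23,.37]);go([.40,-.056,.35])"
```

```text
shift [-24.8, -40.0, -77.7] turn None
shift [-309.5, -24.0, -46.9] turn None
```

```bash
python3 -m crank '[[[-12,-20,-38],0,255],[[-25,-40,-78],0,255],[[-65,-38,-74],0,255],[[-105,-36,-70],0,255],[[-145,-34,-66],0,255],[[-185,-32,-62],0,255],[[-225,-30,-58],0,255],[[-265,-26,-50],0,255],[[-310,-24,-47],0,255],[[-310,-24,-47],0,255]]'; python3 st.py
python3 -m crank '[[[0,-40,0],0,255],[[0,-80,0],0,255]]'>/dev/null;python3 st.py
```

```text
time: 17.0
eef_pos: [0.3983, -0.0654, 0.3444]
tcp_rot: [0.734, 0.629, 0.165, 0.195]
contact_force: [0.5, 3.2, -7.5]
opening: 0.147
finger_force: 99.7
t 17.0 pos [ 0.3983 -0.0654  0.3444] q [-0.531 -0.778  2.304  0.198  1.137 -0.416] tilt 29.59 head -9.3 ytool -8.8 yz 0.494 F [ 0.5  3.2 -7.5] 0.147 99.7
t 17.2 pos [ 0.3625 -0.0533  0.3028] q [-0.569 -0.895  2.421  0.217  1.172 -0.466] tilt 28.17 head -7.7 ytool -8.2 yz 0.472 F [ 1.5  0.1 -7.8] 0.142 101.0
```

Already un-tilting. I'll continue with single-row calls.

```bash
python3 -m crank '[[[0,-300,0],0,255]]'>/dev/null;python3 st.py
python3 -m crank '[[[0,-300,0],0,255]]'>/dev/null;python3 st.py
python3 -m crank '[[[0,-300,0],0,255]]'>/dev/null;python3 st.py
python3 -m crank '[[[0,-300,0],0,255]]'>/dev/null;python3 st.py
```

```text
t 17.3 pos [ 0.3589 -0.0526  0.2801] q [-0.568 -0.895  2.458  0.211  1.149 -0.472] tilt 27.31 head -7.9 ytool -8.1 yz 0.459 F [ 0.1  0.  -5.6] 0.144 101.1
t 17.4 pos [ 0.3531 -0.0518  0.2613] q [-0.569 -0.894  2.485  0.203  1.144 -0.477] tilt 25.88 head -7.7 ytool -7.9 yz 0.436 F [ 7.4 -5.2 -6.1] 0.148 104.4
t 17.5 pos [ 0.3473 -0.0513  0.2589] q [-0.571 -0.895  2.485  0.192  1.168 -0.474] tilt 24.45 head -7.7 ytool -8.0 yz 0.414 F [-0.6 -0.4 -9.8] 0.145 103.4
t 17.6 pos [ 0.3408 -0.0508  0.2562] q [-0.574 -0.895  2.485  0.18   1.194 -0.472] tilt 22.84 head -7.5 ytool -7.9 yz 0.388 F [-0.   0.4 -7. ] 0.148 103.4
```

```bash
python3 -m crank '[[[0,-300,0],0,255]]'>/dev/null;python3 -m crank '[[[0,-300,0],0,255]]'>/dev/null
python3 -m crank '[[[0,-300,0],0,255]]'>/dev/null;python3 st.py
python3 -m crank '[[[0,-300,0],0,255]]'>/dev/null;python3 -m crank '[[[0,-300,0],0,255]]'>/dev/null
python3 -m crank '[[[0,-300,0],0,255]]'>/dev/null;python3 st.py
```

```text
t 17.9 pos [ 0.3212 -0.0511  0.2491] q [-0.588 -0.895  2.485  0.147  1.271 -0.474] tilt 18.13 head -7.0 ytool -7.9 yz 0.311 F [-0.7  0.2 -6.8] 0.145 103.5
t 18.2 pos [ 0.3005 -0.0544  0.2439] q [-0.617 -0.895  2.484  0.117  1.35  -0.494] tilt 13.39 head -5.7 ytool -7.9 yz 0.231 F [-0.4  0.3 -6.3] 0.144 103.4
```

```bash
python3 -m crank '[[[0,-300,0],0,255]]'>/dev/null;python3 -m crank '[[[0,-300,0],0,255]]'>/dev/null
python3 -m crank '[[[0,-300,0],0,255]]'>/dev/null;python3 st.py
python3 -m crank '[[[0,-300,0],0,255]]'>/dev/null;python3 -m crank '[[[0,-300,0],0,255]]'>/dev/null;python3 st.py
python3 - <<'E'
from go import *
c=snap('side','s5'); c=c['frame'][80:400,20:380]; cv2.imwrite('pics/s5c.png',cv2.resize(c,None,fx=1.8,fy=1.8,interpolation=cv2.INTER_CUBIC))
E
```

```text
t 18.5 pos [ 0.2776 -0.0632  0.2402] q [-0.672 -0.895  2.484  0.091  1.432 -0.544] tilt 8.7 head -1.8 ytool -7.8 yz 0.15 F [-0.4 -0.3 -6.3] 0.145 103.4
t 18.7 pos [ 0.2601 -0.0746  0.2386] q [-0.737 -0.895  2.484  0.075  1.488 -0.606] tilt 5.72 head 6.6 ytool -7.8 yz 0.097 F [-0.1 -1.1 -6.6] 0.145 103.4
```

View pics/s5c.png

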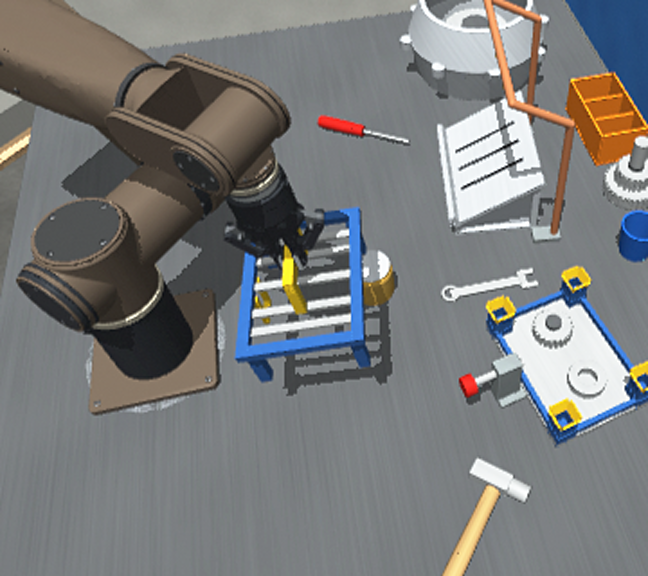

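The tier hangs almost upright over the bench at (300,290) in the crop, clear of the tin at (375,275) and of the pedestal. The remaining 5.7° heads at +6.6°, so I'll shift to that azimuth and push along it.

```bash
python3 -m crank '[[[48,12,0],0,255],[[98,20,0],0,255],[[102,20,0],0,255]]'>/dev/null;python3 st.py
python3 -m crank '[[[-75,-300,0],0,255]]'>/dev/null;python3 st.py
python3 -m crank '[[[-75,-300,0],0,255]]'>/dev/null;python3 st.py
python3 -m crank '[[[-75,-300,0],0,255]]'>/dev/null;python3 st.py
```

```text
t 19.05 pos [0.2944 0.0289 0.2435] q [-0.291 -0.806  2.438  0.046  1.417 -0.169] tilt 5.91 head 9.3 ytool -7.3 yz 0.099 F [ 0.5 -1.9 -6.6] 0.148 103.4
t 19.15 pos [0.2694 0.0226 0.2392] q [-0.338 -0.891  2.48   0.04   1.475 -0.215] tilt 4.94 head 8.0 ytool -7.3 yz 0.083 F [-1.4 -1.1 -6.3] 0.146 103.3
t 19.25 pos [0.2607 0.0183 0.2373] q [-0.354 -0.895  2.484  0.027  1.505 -0.224] tilt 3.14 head 9.4 ytool -7.6 yz 0.052 F [ 1.2 -0.  -7.2] 0.147 103.5
t 19.35 pos [0.2548 0.0143 0.2375] q [-0.368 -0.895  2.484  0.017  1.528 -0.234] tilt 1.73 head 12.9 ytool -7.7 yz 0.028 F [-0.2 -0.9 -6.6] 0.145 103.5
```

```bash
python3 -m crank '[[[-90,-280,0],0,255]]'>/dev/null;python3 st.py
python3 -m crank '[[[0,30,-5],0,255],[[0,60,-20],0,255],[[0,60,-20],0,255]]'>/dev/null;python3 st.py
python3 - <<'E'
from go import *
print(R.from_quat(get_state()['tcp_rot']).as_matrix().round(3))
go([.45,.05,.33],11.1);go([.64,-.19,.33],11.1)
E
```

```text
t 19.45 pos [0.2482 0.0063 0.2375] q [-0.4   -0.895  2.483  0.007  1.554 -0.266] tilt 0.39 head 73.3 ytool -7.7 yz 0.001 F [-0.5 -0.4 -6.7] 0.142 103.6
t 19.75 pos [ 0.3113 -0.0032  0.2596] q [-0.347 -0.669  2.342  0.007  1.464 -0.211] tilt 0.5 head 37.0 ytool -7.8 yz 0.006 F [-0.5  0.  -6.2] 0.147 103.5
[[ 0.136  0.991  0.007]
 [ 0.991 -0.136  0.005]
 [ 0.006  0.006 -1.   ]]
shift [72.0, 130.7, -69.1] turn -18.9
shift [-140.0, 351.5, -69.1] turn -18.9
```

```bash
python3 -m crank '[[[-10,25,-30],-5,255],[[-30,65,-60],-10,255],[[-48,110,-69],-15,255],[[-66,155,-69],-18.9,255],[[-84,205,-69],-18.9,255],[[-102,250,-69],-18.9,255],[[-120,295,-69],-18.9,255],[[-135,335,-69],-18.9,255],[[-140,351,-69],-18.9,255],[[-140,351,-69],-18.9,255]]'>/dev/null;python3 -m crank '[[[0,0,0],0,255],[[0,0,0],0,255]]'>/dev/null; python3 st.py
python3 - <<'E'
from m import *
for n in('top','side'):
    c=snap(n,n+'6'); P=cloud(c)
    for ce,q in comps(n+'6','y',30):
        if .5<np.median(q[:,0])<.8 and np.median(q[:,1])<0: print(n,ce.round(0),len(q),np.median(q,0).round(4),np.percentile(q,2,0).round(3),np.percentile(q,98,0).round(3))
    f=c['frame'];
    cv2.imwrite(f'pics/{n}6c.png',cv2.resize(f[110:260,260:430] if n=='top' else f[110:350,220:440],None,fx=2.5,fy=2.5))
E
```

```text
t 20.95 pos [ 0.6358 -0.1879  0.3254] q [-0.443  0.208  1.501  0.007  1.435 -0.638] tilt 0.4 head 83.6 ytool 11.2 yz 0.002 F [-0.3  0.6 -7. ] 0.148 103.5
top [305. 164.] 43 [ 0.6981 -0.0619  0.0689] [ 0.669 -0.071 -0.002] [ 0.723 -0.058  0.078]
top [386. 201.] 66 [ 0.5819 -0.3133  0.0682] [ 0.501 -0.321  0.035] [ 0.601 -0.183  0.601]
top [313. 210.] 46 [ 0.5562 -0.0884  0.0646] [ 0.459 -0.098  0.001] [ 0.572 -0.049  0.628]
side [333. 203.] 44 [ 0.6196 -0.1397  0.297 ] [ 0.617 -0.142  0.287] [ 0.631 -0.129  0.311]
side [357. 219.] 337 [ 0.6392 -0.2296  0.3445] [ 0.632 -0.24   0.289] [ 0.652 -0.19   0.358]
side [339. 232.] 85 [ 0.6943 -0.0664  0.0676] [ 0.67  -0.084 -0.001] [ 0.714 -0.013  0.074]
side [316. 244.] 83 [ 0.5656 -0.1974  0.2306] [ 0.559 -0.218  0.003] [ 0.625 -0.045  0.25 ]
side [298. 250.] 128 [ 0.5567 -0.0954  0.0675] [ 0.533 -0.127 -0.001] [ 0.581 -0.044  0.075]
side [379. 288.] 151 [ 0.7358 -0.2665  0.0669] [ 0.709 -0.294 -0.001] [ 0.774 -0.228  0.074]
side [334. 309.] 150 [ 0.5959 -0.2955  0.0676] [ 0.572 -0.322  0.053] [ 0.61  -0.284  0.074]
```

View pics/side6c.png

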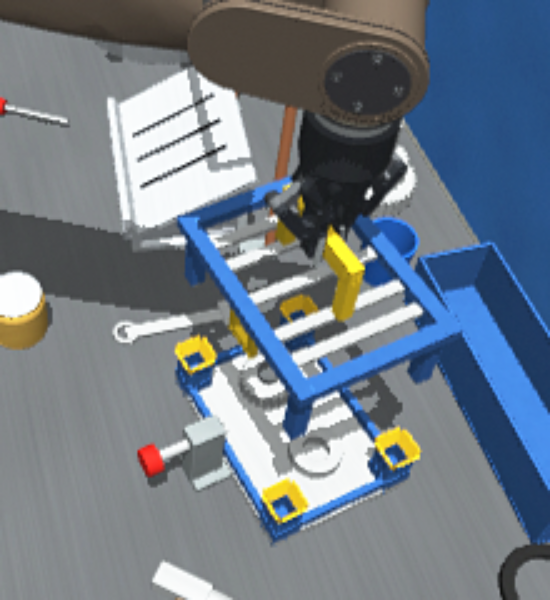

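The keeper (at (243,335) in the crop) is on the knob's side. Now I'll fit the tier's deck plane and rectangle.

```bash
cat > deck.py <<'E'
from m import *
import sys
def deck(tag,zlo,zhi):
    c=load(tag);P=cloud(c);hsv=cv2.cvtColor(c['frame'],cv2.COLOR_BGR2HSV);H,S,V=[hsv[...,i].astype(int) for i in range(3)]
    m=(H>100)&(H<125)&(S>120)&(P[...,2]>zlo)&(P[...,2]<zhi)&(abs(P[...,0]-.64)<.16)&(abs(P[...,1]+.19)<.17)
    q=P[m]; top=q
    for _ in range(6):
        A=np.c_[top[:,:2],np.ones(len(top))];k,*_=np.linalg.lstsq(A,top[:,2],rcond=None)
        res=q[:,2]-np.c_[q[:,:2],np.ones(len(q))]@k; top=q[(res>-.003)&(res<.004)]
    n=np.array([-k[0],-k[1],1]);n/=np.linalg.norm(n)
    (cx,cy),(w,h),a=cv2.minAreaRect((top[:,:2]*1000).astype(np.float32))
    b=cv2.boxPoints(((cx,cy),(w,h),a)); print(tag,len(q),len(top),'normal tilt',n.round(4),'rect c',round(cx,1),round(cy,1),'size',round(w,1),round(h,1),'ang',round(a,2),'z',top[:,2].mean().round(4))
    e=[(b[(i+1)%4]-b[i]) for i in range(4)]; l=max(e,key=np.linalg.norm); print('long side angle-90:',((np.degrees(np.arctan2(l[1],l[0]))-90+90)%180-90).round(2))
deck(sys.argv[1],float(sys.argv[2]),float(sys.argv[3]))
E
python3 deck.py side6 .255 .34; python3 deck.py top6 .255 .34; python3 st.py
```

```text
side6 2027 1625 normal tilt [-0.0012  0.0118  0.9999] rect c 634.9 -182.8 size 173.2 234.1 ang 10.94 z 0.2926
long side angle-90: 10.94
top6 799 637 normal tilt [-0.0036  0.0108  0.9999] rect c 634.5 -181.3 size 169.0 232.9 ang 10.72 z 0.2929
long side angle-90: 10.72
t 21.05 pos [ 0.6359 -0.1875  0.3261] q [-0.442  0.207  1.501  0.007  1.435 -0.638] tilt 0.38 head 72.8 ytool 11.2 yz 0.003 F [-0.2 -0.3 -7. ] 0.148 103.5
```

```bash
python3 -m crank '[[[-4,2,20],-0.3,255],[[-7,4,50],-0.3,255],[[-7,4,85],-0.3,255],[[-7,4,105],-0.3,255],[[-7,4,115],-0.3,255],[[-7,4,115],-0.3,255],[[-7,4,115],-0.3,255]]'>/dev/null; python3 st.py
python3 - <<'E'
from h import *
c=snap('side','side7');snap('top','top7'); cv2.imwrite('pics/side7c.png',cv2.resize(c['frame'][190:350,250:430],None,fx=3.7,fy=3.7,interpolation=cv2.INTER_CUBIC))
E
python3 deck.py side7 .15 .22;python3 deck.py top7 .15 .22
```

```text
t 21.75 pos [ 0.6428 -0.1934  0.2126] q [-0.446  0.291  1.606  0.007  1.243 -0.649] tilt 0.38 head 47.9 ytool 11.5 yz 0.005 F [ 0.2  0.  -6.5] 0.146 103.4
side7 1689 1394 normal tilt [-0.0049  0.0135  0.9999] rect c 642.3 -188.8 size 172.5 234.4 ang 11.2 z 0.1796
long side angle-90: 11.2
top7 658 495 normal tilt [-0.0106  0.0116  0.9999] rect c 642.6 -186.7 size 166.7 234.5 ang 10.01 z 0.1809
long side angle-90: 10.01
```

View pics/side7c.png

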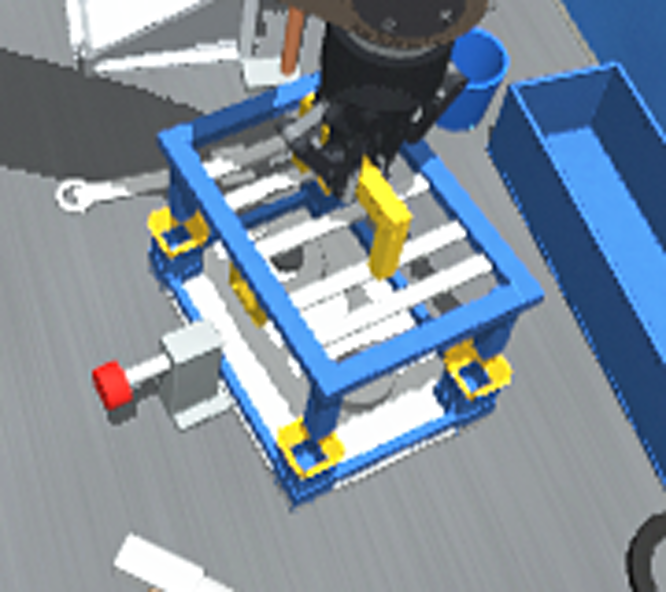

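All four posts are above their cups, with about 2 mm too much x. I'll correct that and lower slowly.

```bash
python3 -m crank '[[[0,-2,8],0,255],[[0,-2,16],0,255],[[0,-2,23],0,255],[[0,-2,30],0,255],[[0,-2,36],0,255],[[0,-2,36],0,255]]'>/dev/null; python3 st.py
python3 -m crank '[[[0,0,4],0,255],[[0,0,8],0,255],[[0,0,12],0,255],[[0,0,12],0,255]]'>/dev/null; python3 st.py
```

```text
t 22.45 pos [ 0.6395 -0.1931  0.1728] q [-0.447  0.322  1.642  0.007  1.181 -0.65 ] tilt 0.41 head 95.2 ytool 11.5 yz 0.001 F [ 0.4 -0.5 -6.5] 0.148 103.5
t 22.85 pos [ 0.6399 -0.1931  0.1617] q [-0.447  0.333  1.65   0.007  1.161 -0.65 ] tilt 0.38 head 84.8 ytool 11.5 yz 0.002 F [ 0.2 -0.5 -6.8] 0.139 103.5
```

```bash
python3 -m crank '[[[0,0,3],0,255],[[0,0,5],0,255],[[0,0,5],0,255]]'>/dev/null; python3 st.py
python3 -m crank '[[[0,0,2],0,255],[[0,0,3],0,255],[[0,0,3],0,255]]'>/dev/null; python3 st.py
python3 - <<'E'
from h import *
snap('side','side8');snap('top','top8')
E
python3 deck.py side8 .10 .16;python3 deck.py top8 .10 .16
```

```text
t 23.15 pos [ 0.6402 -0.1932  0.1575] q [-0.447  0.337  1.652  0.007  1.153 -0.651] tilt 0.38 head 75.7 ytool 11.5 yz 0.003 F [ 0.3  0.4 -6.9] 0.147 103.7
t 23.45 pos [ 0.6407 -0.1941  0.1567] q [-0.448  0.338  1.652  0.006  1.15  -0.651] tilt 0.33 head 56.7 ytool 11.5 yz 0.004 F [-2.2 -3.   1.1] 0.147 104.8
side8 1546 1265 normal tilt [0.     0.0047 1.    ] rect c 639.6 -188.8 size 172.2 234.6 ang 11.64 z 0.1235
long side angle-90: 11.64
top8 612 460 normal tilt [0.0047 0.0034 1.    ] rect c 639.6 -187.3 size 169.5 232.6 ang 11.21 z 0.1247
long side angle-90: 11.21
```

The weight has transferred to the cups (foot z≈0.031, seat 0.030). A light press to seat it, then release and rise.

```bash
python3 -m crank '[[[0,0,2],0,255],[[0,0,3],0,255],[[0,0,3],0,255]]'>/dev/null; python3 st.py
python3 -m crank '[[[0,0,-2],0,255],[[0,0,-3],0,0],[[0,0,-3],0,0],[[0,0,-3],0,0],[[0,0,-3],0,0],[[0,0,-3],0,0]]'>/dev/null; python3 st.py
python3 -m crank '[[[0,0,-20],0,0],[[0,0,-60],0,0],[[0,0,-100],0,0],[[0,0,-150],0,0],[[0,0,-190],0,0],[[0,0,-190],0,0]]'>/dev/null; python3 st.py
python3 - <<'E'
from h import *
snap('side','side9')
E
python3 deck.py side9 .10 .16; python3 -c "
from go import *
go([.40,-.23,.34],101.1);go([.40,-.237,.063],101.1)"
```

```text
t 23.85 pos [ 0.641  -0.1946  0.1562] q [-0.448  0.339  1.652  0.005  1.148 -0.651] tilt 0.31 head 43.0 ytool 11.5 yz 0.005 F [-5.9 -3.8 11.3] 0.146 106.5
t 24.45 pos [ 0.6403 -0.1929  0.1542] q [-0.447  0.34   1.655  0.007  1.148 -0.651] tilt 0.39 head 77.0 ytool 11.5 yz 0.003 F [-0.7 -0.2 -0.1] 0.976 0.0
t 25.05 pos [ 0.6423 -0.1953  0.3544] q [-0.449  0.208  1.45   0.007  1.47  -0.65 ] tilt 0.9 head -0.8 ytool 11.5 yz 0.015 F [-0.1  0.7  0.8] 1.001 0.0
side9 1794 1447 normal tilt [7.0e-04 1.5e-03 1.0e+00] rect c 639.7 -189.7 size 171.7 234.5 ang 11.18 z 0.123
long side angle-90: 11.18
shift [13.8, -243.6, 7.5] turn -89.6
shift [6.8, -247.8, 284.4] turn -89.6
```

The tier is home, flat to within 0.1°, at (0.640, -0.190). Next the knob push: shut the fingers, turn, and come down in front of the knob.

```bash
python3 -m crank '[[[0,-20,0],-8,0],[[0,-45,0],-16,100],[[0,-70,0],-24,255],[[2,-95,0],-32,255],[[3,-120,0],-40,255],[[4,-150,0],-48,255],[[5,-180,0],-56,255],[[6,-205,0],-64,255],[[7,-212,0],-72,255],[[7,-212,0],-80,255]]'>/dev/null; python3 -m crank '[[[0,0,0],-8,255],[[0,0,0],-9.6,255],[[0,0,0],-9.6,255]]'>/dev/null; python3 st.py;  python3 -c "
from go import *
go([.433,-.2307,.345],101.1);go([.433,-.2307,.060],101.1)"
```

```text
t 26.4 pos [ 0.4305 -0.2295  0.3426] q [-0.701 -0.201  1.881  0.006  1.468 -2.464] tilt 0.45 head 91.1 ytool 101.0 yz 0.008 F [-0.4 -0.5  0.4] -0.0 0.0
shift [-2.3, -1.6, -2.4] turn -0.1
shift [-1.9, -3.8, 282.6] turn -0.1
```

```bash
python3 -m crank '[[[0,-2,50],0,255],[[0,-2,100],0,255],[[0,-3,150],0,255],[[0,-4,200],0,255],[[0,-4,240],0,255],[[0,-4,270],0,255],[[0,-4,282],0,255],[[0,-4,282],0,255]]'>/dev/null; python3 st.py
python3 - <<'E'
from h import *
c=snap('side','s10'); cv2.imwrite('pics/s10c.png',cv2.resize(c['frame'][190:350,200:400],None,fx=3.7,fy=3.7,interpolation=cv2.INTER_CUBIC))
E
```

```text
t 27.2 pos [ 0.4309 -0.2309  0.0601] q [-0.703  0.099  2.142  0.007  0.908 -2.471] tilt 0.55 head 101.4 ytool 101.0 yz 0.01 F [-0.2 -0.3 -0.4] 0.002 0.0
```

View pics/s10c.png

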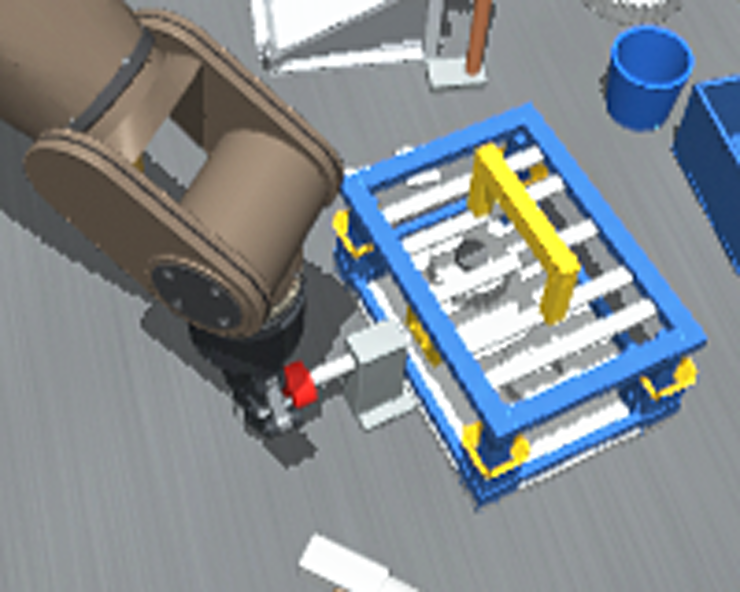

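The shut fingers are right in front of the red knob, at (298,385) in the crop, and the tier is fully home. I'll push in.

```bash
python3 -m crank '[[[-8,0,0],0,255],[[-14,0,0],0,255],[[-20,0,0],0,255],[[-26,0,0],0,255],[[-32,0,0],0,255],[[-38,0,0],0,255],[[-38,0,0],0,255]]'>/dev/null; python3 st.py
python3 -m crank '[[[-3,0,0],0,255],[[-6,0,0],0,255],[[-6,0,0],0,255]]'>/dev/null; python3 st.py
python3 -m crank '[[[-2,0,0],0,255],[[-4,0,0],0,255],[[-4,0,0],0,255]]'>/dev/null; python3 st.py
```

```text
t 27.95 pos [ 0.4703 -0.2252  0.0632] q [-0.644  0.159  2.067  0.007  0.916 -2.413] tilt 0.31 head 60.2 ytool 101.1 yz 0.004 F [-1.5 -0.6  0.8] -0.004 0.7
t 28.25 pos [ 0.4754 -0.2238  0.0626] q [-0.636  0.169  2.057  0.007  0.918 -2.405] tilt 0.33 head 73.9 ytool 101.1 yz 0.005 F [-3.3 -0.4  2. ] -0.003 1.7
t 28.55 pos [ 0.4775 -0.2232  0.0624] q [-0.631  0.175  2.05   0.003  0.923 -2.399] tilt 0.39 head 119.9 ytool 101.2 yz 0.006 F [-9.6 -3.   6.6] -0.004 5.2
```

```bash
python3 -m crank '[[[-2,0,0],0,255],[[-4,0,0],0,255],[[-4,0,0],0,255]]'>/dev/null; python3 st.py
python3 -m crank '[[[-2,0,0],0,255],[[-3,0,0],0,255],[[-3,0,0],0,255]]'>/dev/null; python3 st.py
```

```text
t 28.85 pos [ 0.4774 -0.2231  0.0624] q [-0.628  0.18   2.045 -0.005  0.932 -2.394] tilt 0.89 head 158.1 ytool 101.3 yz 0.009 F [-24.2  -7.5  15. ] 0.003 12.4
t 29.15 pos [ 0.4774 -0.2231  0.0625] q [-0.626  0.184  2.04  -0.01   0.94  -2.389] tilt 1.34 head 165.3 ytool 101.4 yz 0.01 F [-34.1  -9.4  20.6] -0.001 17.7
```

At a hard stop: 34 N and no motion. I'll back off, rise, and check.

```bash
python3 -m crank '[[[15,0,0],0,255],[[35,0,0],0,255],[[50,0,0],0,255],[[50,0,-50],0,255],[[50,0,-100],0,255],[[50,0,-150],0,255],[[50,0,-200],0,255],[[50,0,-200],0,255],[[50,0,-200],0,255]]'>/dev/null; python3 st.py
python3 - <<'E'
from m import *
snap('side','side11')
for ce,q in comps('side11','r'): print(ce.round(1),np.median(q,0).round(4))
c=load('side11');cv2.imwrite('pics/s11c.png',cv2.resize(c['frame'][190:350,200:400],None,fx=3.7,fy=3.7,interpolation=cv2.INTER_CUBIC))
E
python3 deck.py side11 .10 .16
```

```text
t 30.05 pos [ 0.4375 -0.2325  0.2638] q [-0.697 -0.146  1.974  0.007  1.312 -2.464] tilt 0.42 head 33.8 ytool 101.1 yz 0.003 F [ 0.2 -0.1  0. ] 0.002 0.0
[289.9 289.3] [ 0.4951 -0.2236  0.0839]
side11 1782 1465 normal tilt [1.e-04 8.e-04 1.e+00] rect c 639.7 -189.5 size 172.3 234.8 ang 11.52 z 0.1229
long side angle-90: 11.52
```

View pics/s11c.png

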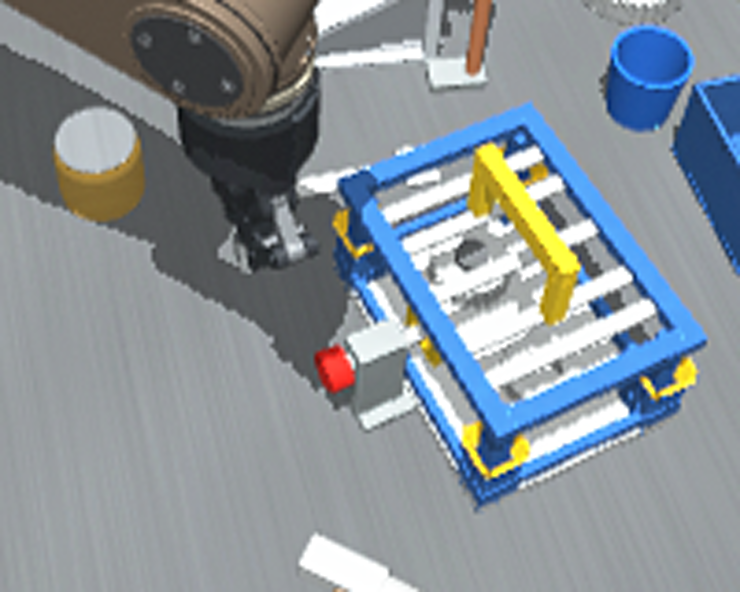

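The knob, at (335,368) in the crop, is fully in (x 0.495, against 0.493 at the start). The tier is home and the robot is clear, so I'm handing in.

```bash
python3 -c "
from plant import ctrl
print(ctrl.sign_off())"
```

```text
the job is handed in; nothing more can be done
None
```

I handed the job in at about 30 s of the 70 s: the knob is out and back in to its stop, the tier is home in all four cups with the keeper on the knob's side, the gripper is clear and I saw no bystander moved. The hand-in gave no verdict.

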